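# Set the turn bell on its coaster at the game board

## Task

First lay the oblong silicone coaster flat inside the oblong outline on the game board and let go of it; only then lift the hand bell up and off the hook of the aluminium stand. Carry the bell upright and set it down gently, standing in the middle of the coaster. Leave the pawns and the glass paperweight where they are.

Things in the scene. Friction and masses are not known exactly. Their poses are not given: they have to be found in the camera images.
- coaster: loose flat oblong silicone coaster, plain grey, 64 (x) x 110 (y) x 10 mm thick; origin at the centre of its underside, long side along its y. It lies on the shelf (z = 0) to the robot's right; it and the glass paperweight may swap places
- board: fixed bamboo game board, 200 (x) x 260 (y) x 12 mm thick, lying on the shelf, origin at the centre of its underside. A dark-lined oblong outline is in its near right corner; six small dark circles are marked elsewhere, and two pawns stand on its far part
- mark (a point): centre of the oblong outline on the board's top surface (12 mm above the shelf); the outline is 76 (along x) x 122 mm (along y), lines 3 mm wide; the axes are those of the board
- stand: fixed aluminium stand at the robot's left; origin on the shelf straight below the hook's seat, front to its -x. Base 8 mm thick, x -50 to 100, y -45 to 75 mm; 14 mm post at x 85, y 55. A flat arm with a tension clip, underside 285 mm high, covers x -25 to 92, y -30 to 30, right over hook and bell: only a gripper tilted about 40 degrees, its body leaning out to the stand's -x, fits below it
- hook_seat (a point): top of the hook's level bar, where the bell's eye rests, 250 mm above the shelf; axes of the stand. The hook is a strip 10 mm wide (y) that hangs from the arm at x 28 to 32 mm; a bar 5 mm thick runs from there to -x and ends in an upturned lip at x -10 to -14 mm, 12 mm higher than the seat
- bell: loose hand bell, 197 mm tall, 0.3 kg; origin at the centre of its mouth (underside), z up. Brass skirt 54 mm across, 45 high; wooden handle 20 (x) x 24 (y) from 45 to 158; flat eye 24 wide (y), 8 thick, its window 16 wide from 158 to 192, top bar 5. Hangs with its mouth 58 mm above the shelf, axes as the stand's. It must rise 12 to 29 mm to pass the lip
- pawn_a: bystander: loose plastic game pawn, 60 mm high, 32 mm across the foot, standing on the board's far part, to the left; origin at the centre of its underside
- pawn_b: bystander: loose plastic game pawn, 60 mm high, 32 mm across the foot, standing on the board's far part, nearer the middle or right; origin at the centre of its underside
- paperweight: bystander: loose glass dome paperweight, 72 mm across, 41 mm high; origin at the centre of its underside
Mind the look-alikes: they are no part of the job. What is meant by the bell is not purple, and is the larger of those in its own colour.

How it is judged:
By the outcome, as a careful person would: the job done as asked, in the order asked, and still so for the second after the job is handed in, with the robot touching nothing.
It also fails if it takes over 64 s, if anything falls off the work surface, if the arm or the gripper's body presses on something with over 40 N, if the wrist force passes 120 N, or if a joint passes its speed limit or range.

## Robot

A 7-joint arm with a two-finger parallel gripper is mounted at the origin on the work surface. World frame = base frame: x ahead of the robot, y to its left, z up, the work surface at z = 0. Lengths are in m, angles in rad, forces in N, time in s.
With the tool pointing down it reaches from about 0.4 to 0.85 m from the base axis. Payload 10.4 kg.
Tool frame: the origin (TCP) lies midway between the tips of the shut fingers; the grasp point (between the pads) lies 19 mm behind it; z points along the fingers, y is the line along which they close (so a half turn about z gives the same grasp; the last joint's range is limited). The gripper opens to 85 mm and grips with 20 to 120 N. Pads are 22 mm wide; open, the fingers measure 114 mm over their backs; the gripper's body (76 mm by 85 mm) begins 54 mm behind the grasp point. The pads swing forward as they close: fully open they stand 13 mm farther back than shut.
Start: joints at [1.094, 0.332, -0.065, 1.46, 0.022, 1.35, -0.088], TCP at [0.274, -0.562, 0.231] pointing down, gripper open.
Joint ranges: [-2.6, 2.6], [-0.5, 2.12], [-1.47, 1.34], [0.16, 2.42], [-1.27, 4.41], [0.06, 2.06], [-2.6, 2.6]. Speed limits (rad/s): [2.22, 2.22, 2.79, 2.79, 3.14, 3.14, 3.14].

## Interface

Orientations are given as a unit quaternion [x, y, z, w].
In Python, from workcell import monitor, eyes, manip gives the robot as it stands.
- The arm moves only by the tool send_rows, never from a script. Its arguments are lists of equal length, an entry for each row: "offset": the shift along the tool's x, y, z in mm, a list of three; "roll": the turn about the tool's z in rad. In form: {"offset": [[tx, ty, tz], ...], "roll": [roll, ...]}. A call has exactly 5 rows; each row is the pose to reach, as a shift and turn from the pose commanded when the call began, along the tool's axes at that moment; what a row does not reach only later rows make up. A row lasts 1/12 s, in which the tool goes at most 41.7 mm and 7.16 degrees, less where a joint would pass 70% of its speed; a pose out of reach is approached as far as the arm can. A call with a gripper value outside its range is refused whole. "jaw" is the opening, from 0 (shut) to 1 (fully open), set as the call begins (left out, the last holds). The fingers move at their own pace and stop on an object; "newtons" is the grip in N (left out, the last holds). Time passes only in rows, so rows that repeat a pose let the fingers close, or fill a call up. It gives the time, the measured TCP pose, the force and the opening at its end, in the units of the state.
- monitor.get_obs(): the state, without advancing time (a new reading comes with each control period).
- eyes.camera(name): name is "side" or "top" or "wrist"; returns (picture, depth): 480x640x3 uint8, blue, green, red; 480x640 float32, m along the optical axis (not along the pixel's ray), 0 where there is no reading.
- eyes.camera_params(name): a dict with "fovy" (degrees; the focal length in pixels is half the picture's height over the tangent of half this angle, whatever the lens; pixels are square), "cx", "cy" (the principal point, pixels), "R" (3x3) and "t" (3): a world point X has camera coordinates R X + t. Camera axes: x right, y down, z forward; pixel columns grow to the right and rows downward; lengths in m; the calibration is good to about 2 mm. The wrist camera is an equidistant fisheye: a pixel r from the principal point sees the ray r / f radians off the axis. A picture is of the moment at which its call begins: read the wrist's pose just before it. camera_params takes no time and is no camera call; for the wrist camera it gives the pose at the moment of the call.
- manip.hand_in(): hands the job in, once; it reports no verdict.
The state is a dict: "clock": time; "joint_pos": joint angles; "joint_velocities": joint speeds; "tau": joint torques, N m; "position": TCP position; "ee_rot": TCP orientation; "ft_force": force on the tool from outside, world axes, zero at the start; "torque": the same for the moment, N m; "grip_width": opening from 0.0 (shut) to 1.0 (fully open).
Only numpy, scipy, OpenCV 4.12 (cv2) and the standard library are available. Lean on these libraries where they do the work, as an engineer would, in place of code of your own. Each camera call takes 0.05 s, during which the arm holds its last target. There are 200 camera calls.

## Working session

There is one attempt and no reset: what is moved stays moved. The work goes in short steps, Python scripts to look and compute and a tool call to move; the robot and the scene stay as the last step left them, time stands still between calls to the robot, and variables do not carry over. Pictures are saved under pics/ and viewed, on a budget of 13 in all, crops included, one or two more only if the job needs it, and the job is handed in when it is done.

Besides the shell and the picture viewer there is one more tool, called by a JSON object that holds its "op" and its "data", one argument or row to a line. send_rows: Moves the arm, as the interface text tells. Its arguments: {"type":"object","properties":{"offset":{"type":"array"},"roll":{"type":"array"},"jaw":{"type":"number"},"newtons":{"type":"number"}},"required":["offset","roll"]}

```bash
ls; mkdir -p pics; cat > h.py <<'E'
import numpy as np,cv2
from workcell import monitor,eyes,manip
from scipy.spatial.transform import Rotation as Ro
def shot(n):
    p=eyes.camera_params(n);im,d=eyes.camera(n);return im,d,p
def ray(p,u,v,fish=False):
    f=240/np.tan(np.radians(p['fovy'])/2);x,y=u-p['cx'],v-p['cy']
    if fish:
        r=np.hypot(x,y);th=r/f;d=np.array([x/r*np.sin(th),y/r*np.sin(th),np.cos(th)]) if r>0 else np.array([0,0,1.])
    else: d=np.array([x/f,y/f,1.])
    R=np.array(p['R']);return -R.T@np.array(p['t']),R.T@d
def onz(p,u,v,z,fish=False):
    o,d=ray(p,u,v,fish);return o+d*(z-o[2])/d[2]
def pix(p,d,u,v):
    o,r=ray(p,u,v);return o+r*d[v,u]
E
python3 - <<'E'
from h import *
for n in ('top','side'):
    im,d,p=shot(n);cv2.imwrite(f'pics/{n}0.png',im);np.savez(f'{n}0.npz',im=im,d=d,**{k:np.array(v) for k,v in p.items()});print(n,p)
print(monitor.get_obs())
E
```

```text
pics
top {'fovy': 43.46233756494727, 'cx': 316.48232115791495, 'cy': 236.93698741530258, 'R': array([[-2.62206182e-02, -9.99640605e-01, -5.58034964e-03],
       [-9.80162313e-01,  2.68059389e-02, -1.96375359e-01],
       [ 1.96454369e-01,  3.20565099e-04, -9.80512916e-01]]), 't': array([0.06412947, 0.59348941, 1.24807204])}
side {'fovy': 57.552125903605194, 'cx': 321.184361277059, 'cy': 242.13255464118592, 'R': array([[-0.9795292 , -0.20122918,  0.00541824],
       [-0.10289295,  0.47735794, -0.87266399],
       [ 0.17301902, -0.85535736, -0.48829111]]), 't': array([0.53840293, 0.19371497, 0.91042819])}
{'clock': 0.1, 'joint_pos': array([ 1.09438146,  0.33284423, -0.06469872,  1.46085639,  0.0216075 ,
        1.34991808, -0.08850224]), 'joint_velocities': array([ 0.00050686, -0.00152366,  0.00033006, -0.00307152,  0.00071968,
       -0.00041399, -0.00036587]), 'tau': array([ 2.06967175e-03, -6.26751423e+01,  4.97883093e-02, -3.92437077e+01,
        1.63958949e-02,  6.89024484e-03, -2.84830941e-05]), 'position': array([ 0.27384184, -0.5614331 ,  0.23057375]), 'ee_rot': array([ 9.74364601e-01,  2.24973736e-01, -1.82506841e-04, -6.39632662e-04]), 'ft_force': array([-0.55736735,  0.24939522, -0.27648959]), 'torque': array([-0.01353103,  0.0887962 , -0.02321752]), 'grip_width': 0.9998036155437491}
```

View pics/top0.png

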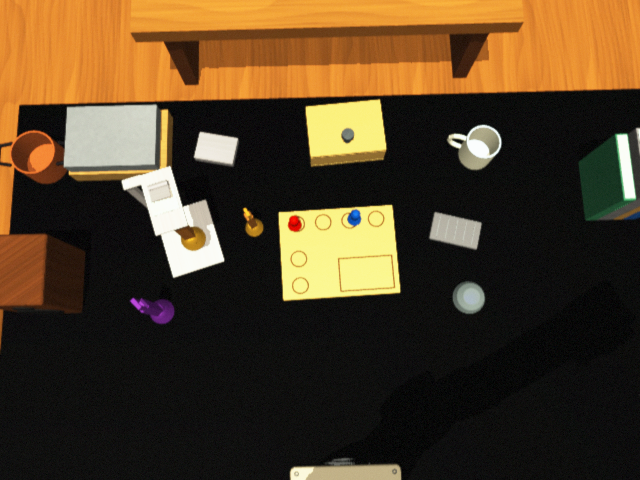

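View pics/side0.png

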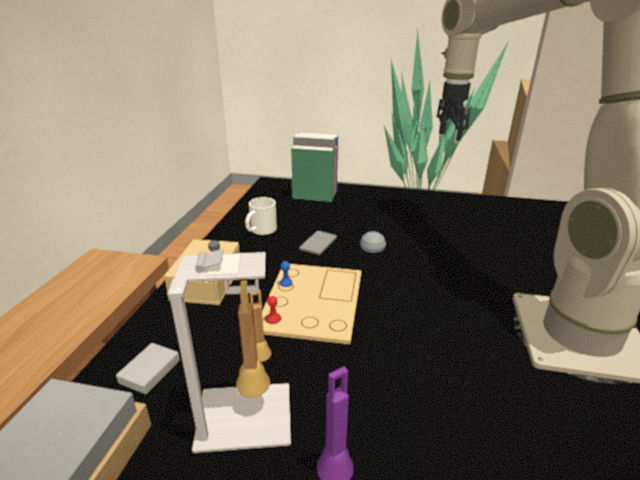

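The top view shows:
- **Coaster:** candidates are the grey slab at (455,231) on the right and the grey block at (216,149) on the left. I choose the right one.
- **Bell:** candidates are the brass bell on the stand (193,237), a small brass one at (254,227) and a purple one at (160,312). I choose the hanging one.
- **Board and others:** the outline is at (367,273), the pawns are at (295,223) and (355,217), and the paperweight is at (469,298).

The side view agrees.

```bash
cat > m.py <<'E'
from h import *
def load(n):
    z=np.load(n+'0.npz');return z['im'],z['d'],{k:z[k] for k in('fovy','cx','cy','R','t')}
im,d,p=load('top')
hsv=cv2.cvtColor(im,cv2.COLOR_BGR2HSV)
def proj(p,X):
    c=np.array(p['R'])@X+p['t'];f=240/np.tan(np.radians(p['fovy'])/2);return p['cx']+f*c[0]/c[2],p['cy']+f*c[1]/c[2]
print('tcp px',proj(p,np.array([.274,-.562,.231])))
def rect(mask,box,z,name):
    m=np.zeros(mask.shape,np.uint8);x0,y0,x1,y1=box;m[y0:y1,x0:x1]=mask[y0:y1,x0:x1]
    cs,_=cv2.findContours(m,cv2.RETR_EXTERNAL,cv2.CHAIN_APPROX_NONE);c=max(cs,key=cv2.contourArea)
    w=np.array([onz(p,*q[0],z)[:2] for q in c],np.float32)
    r=cv2.minAreaRect(w*1000);b=cv2.boxPoints(r)
    e=b[1]-b[0],b[2]-b[1];L=max(e,key=np.linalg.norm)
    print(name,'c',np.round(r[0],1),'size',np.round(r[1],1),'long-dir deg',round(np.degrees(np.arctan2(L[1],L[0]))%180,1));return r
V=hsv[...,2];S=hsv[...,1]
rect(((V>70)&(S<90)).astype(np.uint8)*255,(420,205,490,260),.010,'coaster')
rect(((V>70)&(S<90)).astype(np.uint8)*255,(185,125,245,175),.03,'leftgrey')
print('leftgrey z',pix(p,d,216,149),'coaster z',pix(p,d,455,231))
yel=((V>120)&(S>60)&(hsv[...,0]>15)&(hsv[...,0]<40)).astype(np.uint8)*255
rect(yel,(270,195,410,310),.012,'board')
dark=(V<150).astype(np.uint8)*255
rect(dark,(330,248,397,296),.012,'outline')
print('paperw',onz(p,469,298,.02))
wh=((V>150)&(S<60)).astype(np.uint8)*255
rect(wh,(160,195,226,280),.008,'base(partial)')
rect(wh,(120,165,190,238),.289,'arm')
for u,v in((160,200),(155,220),(180,190),(135,180),(205,262),(193,238),(185,232)):print((u,v),np.round(pix(p,d,u,v),3),hsv[v,u])
a=cv2.resize(im[130:290,110:270],(480,480),interpolation=cv2.INTER_CUBIC);s,ds,ps=load('side')
b=cv2.resize(im[200:320,400:500],(300,360));b=cv2.copyMakeBorder(b,0,120,0,0,0)
cv2.imwrite('pics/c1.png',np.hstack([a,b]))
E
python3 m.py
```

```text
tcp px (np.float64(662.2654049012139), np.float64(385.0592634254517))
coaster c [ 611.7 -264.6] size [109.9  65.7] long-dir deg 75.1
leftgrey c [813.9 273.6] size [94.9 70.3] long-dir deg 78.2
leftgrey z [0.81441072 0.27376333 0.02421075] coaster z [ 0.6111534  -0.2658219   0.00399435]
board c [569.5   0.6] size [201.6 260.1] long-dir deg 92.3
outline c [472.2 -87.4] size [72.9  4.4] long-dir deg 88.5
paperw [ 0.45739534 -0.28197458  0.02      ]
base(partial) c [631.2 342. ] size [192.9 120.4] long-dir deg 17.0
arm c [617.4 329.7] size [144.7  93.2] long-dir deg 25.7
(160, 200) [0.623 0.327 0.294] [ 39  15 243]
(155, 220) [0.588 0.337 0.29 ] [ 26   8 251]
(180, 190) [ 0.727  0.361 -0.002] [ 0 23 11]
(135, 180) [0.663 0.375 0.291] [ 26   7 251]
(205, 262) [0.554 0.299 0.011] [ 36   5 252]
(193, 238) [0.591 0.308 0.101] [ 21 214 228]
(185, 232) [0.591 0.311 0.164] [ 14 198 107]
```

View pics/c1.png

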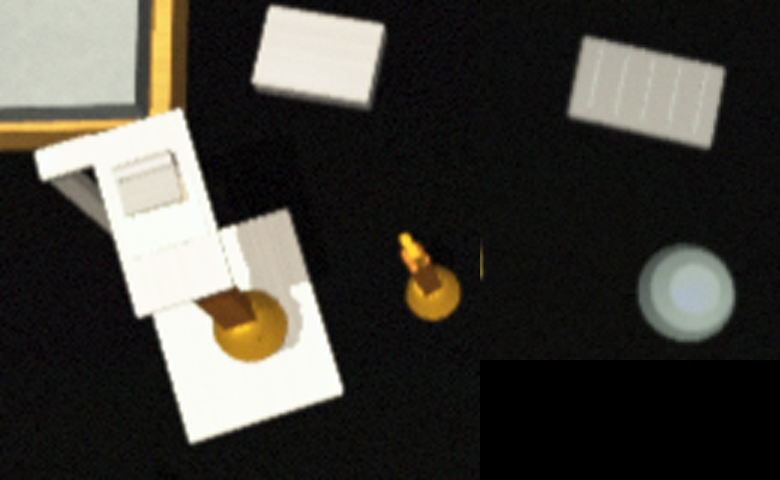

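The crop confirms two choices. The brass bell with the tall handle hangs on the stand, and the thin 110×66 mm grey slab on the right is the coaster. Next I'll get the outline and stand poses, then move.

```bash
cat >> h.py <<'E'
def go(P,yaz=None,obs=None):
    """offset (mm, tool axes) and roll to bring TCP to P, tool y to azimuth yaz (deg, mod 180)"""
    o=obs or monitor.get_obs();R=Ro.from_quat(o['ee_rot']).as_matrix()
    r=None
    if yaz is not None:
        a=np.degrees(np.arctan2(R[1,1],R[0,1]));r=-((yaz-a+90)%180-90);r=round(np.radians(r),3)
    return np.round(1000*R.T@(np.array(P)-o['position']),1),r
E
python3 - <<'E'
import contextlib,io
with contextlib.redirect_stdout(io.StringIO()): exec(open('m.py').read())
# outline
bl=cv2.morphologyEx(im.max(2),cv2.MORPH_BLACKHAT,np.ones((9,9)))
m=(bl>40).astype(np.uint8)*255;mm=np.zeros_like(m);mm[250:297,332:398]=m[250:297,332:398]
n,l,st,_=cv2.connectedComponentsWithStats(mm);k=1+st[1:,4].argmax();print('outline px',st[k])
ys,xs=np.nonzero(l==k);w=np.array([onz(p,x,y,.012)[:2] for x,y in zip(xs,ys)],np.float32)*1000
print(cv2.minAreaRect(w))
C=[onz(p,*q,.008)[:2] for q in((173.3,277.7),(224.3,260.3),(206,199.3))]
L=np.array([[-50,75],[-50,-45],[100,-45]])/1000
print(np.round(C,3))
H,_=cv2.estimateAffinePartial2D(L,np.array(C));s=np.hypot(H[0,0],H[1,0]);print('stand',H[:,2],np.degrees(np.arctan2(H[1,0],H[0,0])),'scale',s)
# skirt widest at 58..: brass mask
br=((hsv[...,0]>15)&(hsv[...,0]<28)&(S>180)&(V>120)).astype(np.uint8)*255;b2=np.zeros_like(br);b2[215:255,178:212]=br[215:255,178:212]
c=max(cv2.findContours(b2,0,2)[0],key=cv2.contourArea);(u,v),r=cv2.minEnclosingCircle(c);print('bell',u,v,r,onz(p,u,v,.062))
print(monitor.get_obs()['position'],go([.6117,-.2646,.10],-14.9))
for q in((295,226),(355,221)):print('pawn',onz(p,*q,.02))
E
```

```text
outline px [339 267   1  12  12]
((522.4476318359375, 0.2924572229385376), (3.248453140258789e-06, 24.654691696166992), 88.07679748535156)
[[0.521 0.37 ]
 [0.557 0.256]
 [0.7   0.299]]
stand [0.59143726 0.31299796] 16.972090127180795 scale 0.9966173126620471
bell 192.92857360839844 238.5 11.475448608398438 [0.59826487 0.31596686 0.062     ]
[ 0.27384184 -0.5614331   0.23057375] (array([ 433.8, -118.5,  130.7]), np.float64(-0.857))
pawn [0.62916985 0.0957933  0.02      ]
pawn [ 0.63697056 -0.03928415  0.02      ]
```

```bash
python3 - <<'E'
import contextlib,io
with contextlib.redirect_stdout(io.StringIO()): exec(open('m.py').read())
bl=cv2.morphologyEx(im.min(2),cv2.MORPH_BLACKHAT,np.ones((7,7)))
for t in(12,18,25):
    m=(bl>t).astype(np.uint8)*255;mm=np.zeros_like(m);mm[250:295,334:397]=m[250:295,334:397]
    n,l,st,_=cv2.connectedComponentsWithStats(mm,connectivity=8);k=1+st[1:,4].argmax()
    ys,xs=np.nonzero(l==k);w=np.array([onz(p,x,y,.012)[:2] for x,y in zip(xs,ys)],np.float32)*1000
    print(t,st[k],cv2.minAreaRect(w))
for q in((339,257),(393,255),(395,290),(340,292),(366.75,273.5)):print(onz(p,*q,.012))
E
```

```text
12 [337 254  59  39 475] ((520.363037109375, -59.37092971801758), (79.80856323242188, 124.13839721679688), 2.281829595565796)
18 [338 254  58  39 444] ((520.4164428710938, -59.58104705810547), (79.5463638305664, 123.8230209350586), 2.1833598613739014)
25 [338 254  58  39 393] ((520.3524169921875, -59.501258850097656), (78.90514373779297, 123.44183349609375), 2.307546377182007)
[ 0.55732414 -0.00087866  0.012     ]
[ 0.55857479 -0.12167226  0.012     ]
[ 0.48012812 -0.12207661  0.012     ]
[ 4.78962948e-01 -4.57596052e-04  1.20000000e-02]
[ 0.51852185 -0.06126676  0.012     ]
```

{"op": "send_rows", "data": {
  "offset": [
    [40, -11, 5],
    [80, -22, 10],
    [120, -33, 20],
    [160, -44, 30],
    [200, -55, 40]
  ],
  "roll": [-0.12, -0.24, -0.36, -0.48, -0.6],
  "jaw": 1,
  "newtons": 30
}}

```text
clock: 0.52
position: [0.4283, -0.4251, 0.1915]
ee_rot: [0.863, 0.505, -0.0, -0.0]
ft_force: [-0.2, -1.4, 0.4]
grip_width: 1.001
```

```bash
python3 -c "
from h import *
print(go([.6117,-.2646,.08],-14.9))"
```

```text
(array([229.7,  81.4, 111.5]), np.float64(-0.251))
```

{"op": "send_rows", "data": {
  "offset": [
    [38, 13, 8],
    [76, 26, 17],
    [114, 40, 26],
    [152, 53, 35],
    [190, 67, 45]
  ],
  "roll": [-0.12, -0.251, -0.251, -0.251, -0.251]
}}

```text
clock: 0.93
position: [0.5804, -0.2933, 0.1466]
ee_rot: [0.795, 0.607, -0.0, -0.0]
ft_force: [0.6, -1.0, 0.7]
grip_width: 1.002
```

```bash
python3 -c "
from h import *
o=monitor.get_obs()
im,d,p=shot('wrist');cv2.imwrite('pics/w1.png',im)
np.savez('w1.npz',im=im,d=d,**p);print(o['position'],o['ee_rot'],p['fovy'])
print(go([.6117,-.2646,.08],-14.9))"
```

```text
[ 0.58043175 -0.2932797   0.14656376] [ 7.94710882e-01  6.06988146e-01 -4.91458093e-05 -3.78214372e-05] 65.70646984690485
(array([24.8, 20.3, 64.2]), np.float64(0.003))
```

View pics/w1.png

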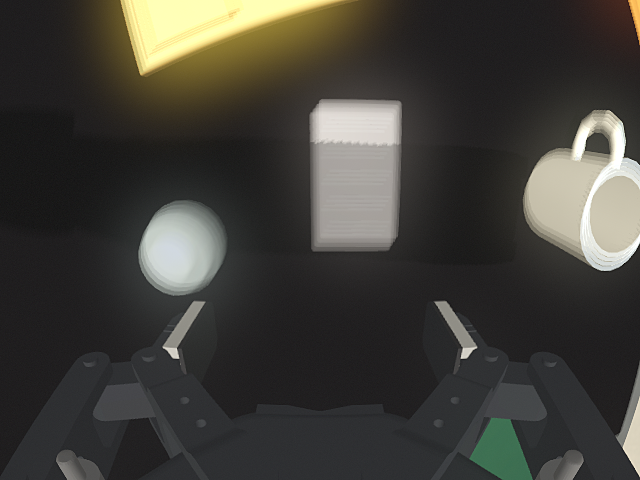

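The wrist view shows the coaster at about (355,175), aligned with the fingers, and the paperweight clear of it at (182,248).

```bash
python3 - <<'E'
from h import *
o=monitor.get_obs();im,d,p=shot('wrist')
g=im.min(2);m=(g>75).astype(np.uint8)*255;b=np.zeros_like(m);b[80:270,280:430]=m[80:270,280:430]
b=cv2.morphologyEx(b,cv2.MORPH_CLOSE,np.ones((5,5)))
c=max(cv2.findContours(b,0,1)[0],key=cv2.contourArea)
w=np.array([onz(p,*q[0],.010,True)[:2] for q in c],np.float32)*1000;r=cv2.minAreaRect(w);print(r)
print(o['position'],go([r[0][0]/1000,r[0][1]/1000,-.003],-14.9))
E
```

```text
((612.8549194335938, -264.64630126953125), (109.5333480834961, 64.11217498779297), 75.56978607177734)
[ 0.58575237 -0.28387987  0.14407131] (array([ 27.5,  23.3, 147.7]), np.float64(0.004))
```

{"op": "send_rows", "data": {
  "offset": [
    [14, 12, 35],
    [27, 23, 65],
    [27, 23, 95],
    [27, 23, 115],
    [27, 23, 115]
  ],
  "roll": [0, 0, 0, 0, 0]
}}

```text
clock: 1.45
position: [0.6055, -0.2732, 0.0264]
ee_rot: [0.794, 0.607, -0.002, -0.004]
ft_force: [-0.7, -0.3, -0.5]
grip_width: 1.003
```

```bash
python3 -c "
from h import *
print(monitor.get_obs()['position'],go([.6129,-.2646,-.004],-14.6))"
```

```text
[ 0.60554451 -0.27324111  0.02644038] (array([10.2,  5.1, 30.4]), np.float64(-0.01))
```

{"op": "send_rows", "data": {
  "offset": [
    [7, 4, 10],
    [10, 5, 20],
    [10, 5, 28],
    [10, 5, 29],
    [10, 5, 29]
  ],
  "roll": [0, 0, 0, 0, 0]
}}

```text
clock: 1.87
position: [0.616, -0.2664, 0.003]
ee_rot: [0.795, 0.607, -0.0, -0.0]
ft_force: [0.2, 0.1, 0.2]
grip_width: 0.998
```

{"op": "send_rows", "data": {
  "offset": [
    [0, 0, 0],
    [0, 0, 0],
    [0, 0, 0],
    [0, 0, 0],
    [0, 0, 0]
  ],
  "roll": [0, 0, 0, 0, 0],
  "jaw": 0.55,
  "newtons": 30
}}

```text
clock: 2.28
position: [0.6199, -0.2679, 0.008]
ee_rot: [0.795, 0.607, 0.002, 0.004]
ft_force: [2.5, -0.6, 19.6]
grip_width: 0.554
```

The fingers slid over the coaster's top because they were too high. I'll reopen and go lower.

{"op": "send_rows", "data": {
  "offset": [
    [0, 0, -8],
    [0, 0, -15],
    [0, 0, -15],
    [0, 0, -15],
    [0, 0, -15]
  ],
  "roll": [0, 0, 0, 0, 0],
  "jaw": 1
}}

```text
clock: 2.7
position: [0.6158, -0.2664, 0.0177]
ee_rot: [0.795, 0.607, -0.0, -0.0]
ft_force: [0.8, 0.0, -0.3]
grip_width: 1.002
```

{"op": "send_rows", "data": {
  "offset": [
    [0, 0, 0],
    [0, 0, 0],
    [0, 0, 0],
    [0, 0, 0],
    [0, 0, 0]
  ],
  "roll": [0, 0, 0, 0, 0]
}}

```text
clock: 3.12
position: [0.6161, -0.2664, 0.018]
ee_rot: [0.795, 0.607, -0.0, -0.0]
ft_force: [-0.2, -0.2, 0.2]
grip_width: 1.0
```

```bash
python3 - <<'E'
from h import *
o=monitor.get_obs();im,d,p=shot('wrist')
g=im.min(2);m=(g>75).astype(np.uint8)*255
cv2.imwrite('pics/w2.png',im)
im,d,p=shot('top');V=im.max(2);S=im.max(2).astype(int)-im.min(2)
print(o['position'],o['ft_force'],go([.6129,-.2646,-.006],-14.6))
E
```

```text
[ 0.61611932 -0.26635701  0.01796866] [-0.15639445 -0.20415177  0.24366522] (array([ 0.8, -3.6, 24.1]), np.float64(-0.011))
```

View pics/w2.png

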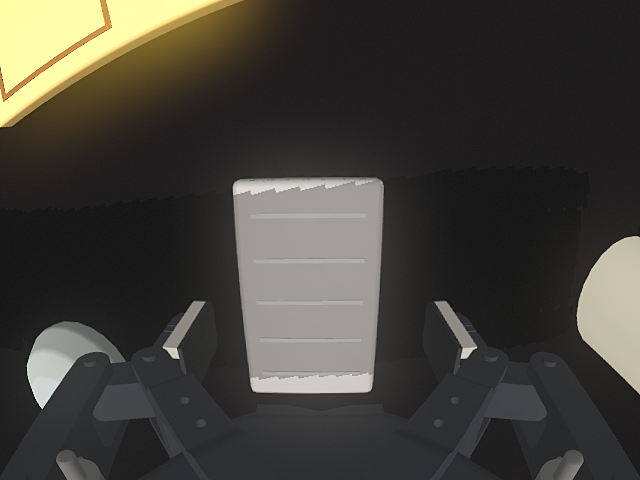

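The coaster hasn't moved, and it lies about 4 mm left of the finger centre. The fingertips need to go lower.

{"op": "send_rows", "data": {
  "offset": [
    [1, -2, 10],
    [1, -4, 18],
    [1, -4, 23],
    [1, -4, 23],
    [1, -4, 23]
  ],
  "roll": [-0.01, -0.01, -0.01, -0.01, -0.01]
}}

```text
clock: 3.63
position: [0.6121, -0.2642, -0.0056]
ee_rot: [0.792, 0.611, -0.0, -0.0]
ft_force: [0.1, -0.5, 0.4]
grip_width: 1.004
```

{"op": "send_rows", "data": {
  "offset": [
    [0, 0, 0],
    [0, 0, 0],
    [0, 0, 0],
    [0, 0, 0],
    [0, 0, 0]
  ],
  "roll": [0, 0, 0, 0, 0],
  "jaw": 0.55,
  "newtons": 30
}}

```text
clock: 4.05
position: [0.613, -0.2645, -0.0043]
ee_rot: [0.792, 0.611, 0.0, 0.001]
ft_force: [0.4, -0.2, 3.8]
grip_width: 0.736
```

{"op": "send_rows", "data": {
  "offset": [
    [0, 0, -15],
    [0, 0, -35],
    [0, 0, -60],
    [0, 0, -70],
    [0, 0, -70]
  ],
  "roll": [0, 0, 0, 0, 0]
}}

```text
clock: 4.47
position: [0.6143, -0.265, 0.0687]
ee_rot: [0.792, 0.611, 0.001, 0.002]
ft_force: [0.1, 0.1, 0.4]
grip_width: 0.741
```

```bash
python3 -c "
from h import *
o=monitor.get_obs();print(o['position'],o['grip_width'],go([.5204,-.0595,.06],2.3))"
```

```text
[ 0.61428445 -0.26499378  0.06871855] 0.740535758899023 (array([ 175. , -142.9,    7.8]), np.float64(-0.296))
```

{"op": "send_rows", "data": {
  "offset": [
    [30, -24, 0],
    [60, -48, 0],
    [90, -73, 0],
    [120, -97, 0],
    [150, -122, 0]
  ],
  "roll": [-0.06, -0.12, -0.18, -0.24, -0.296]
}}

```text
clock: 4.88
position: [0.5308, -0.0869, 0.0639]
ee_rot: [0.692, 0.722, -0.0, -0.001]
ft_force: [1.8, 0.8, 0.3]
grip_width: 0.737
```

```bash
python3 -c "
from h import *
o=monitor.get_obs();print(o['position'],o['grip_width'],go([.5204,-.0595,.06],2.3))"
```

```text
[ 0.5307583  -0.08686947  0.06392537] 0.7372250635152274 (array([27.8, -9.2,  3.9]), np.float64(0.003))
```

{"op": "send_rows", "data": {
  "offset": [
    [14, -5, 0],
    [25, -9, 5],
    [25, -9, 15],
    [25, -9, 25],
    [25, -9, 25]
  ],
  "roll": [0, 0, 0, 0, 0]
}}

```text
clock: 5.3
position: [0.5213, -0.0655, 0.0371]
ee_rot: [0.694, 0.72, -0.001, -0.001]
ft_force: [-0.7, 0.1, -1.7]
grip_width: 0.74
```

```bash
python3 - <<'E'
from h import *
o=monitor.get_obs();im,d,p=shot('wrist');cv2.imwrite('pics/w3.png',im)
print(o['position'],o['grip_width'],go([.5204,-.0595,.009],2.3))
E
```

```text
[ 0.52130438 -0.06549542  0.03712299] 0.7397410947073609 (array([ 6. , -1. , 29.1]), np.float64(-0.003))
```

View pics/w3.png

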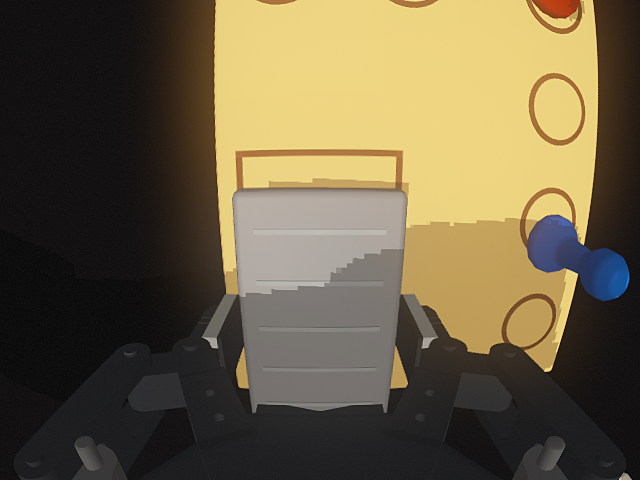

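The coaster is held squarely over the outline, and the outline's far line is visible at (320,152). Lowering it now.

{"op": "send_rows", "data": {
  "offset": [
    [3, 0, 8],
    [6, -1, 16],
    [6, -1, 22],
    [6, -1, 25],
    [6, -1, 25]
  ],
  "roll": [0, 0, 0, 0, 0]
}}

```text
clock: 5.77
position: [0.5207, -0.0578, 0.0141]
ee_rot: [0.693, 0.721, -0.0, -0.001]
ft_force: [-0.2, 0.5, -1.0]
grip_width: 0.736
```

```bash
python3 - <<'E'
from h import *
o=monitor.get_obs()
print(o['position'],o['ft_force'],go([.5204,-.0595,.0085],2.3))
E
```

```text
[ 0.52072843 -0.05777548  0.01412213] [-0.17735939  0.47667127 -1.01134685] (array([-1.7, -0.4,  5.6]), np.float64(-0.0))
```

{"op": "send_rows", "data": {
  "offset": [
    [-1, 0, 3],
    [-1.5, 0, 5],
    [-1.5, 0, 5],
    [-1.5, 0, 5],
    [-1.5, 0, 5]
  ],
  "roll": [0, 0, 0, 0, 0]
}}

```text
clock: 6.18
position: [0.5215, -0.0593, 0.0103]
ee_rot: [0.693, 0.721, 0.0, 0.0]
ft_force: [0.8, -0.7, -0.7]
grip_width: 0.735
```

{"op": "send_rows", "data": {
  "offset": [
    [0, 0, 0],
    [0, 0, 0],
    [0, 0, 0],
    [0, 0, 0],
    [0, 0, 0]
  ],
  "roll": [0, 0, 0, 0, 0],
  "jaw": 1
}}

```text
clock: 6.6
position: [0.5214, -0.0593, 0.0102]
ee_rot: [0.693, 0.721, 0.0, 0.0]
ft_force: [-0.5, -0.1, 0.0]
grip_width: 1.001
```

{"op": "send_rows", "data": {
  "offset": [
    [0, 0, -10],
    [0, 0, -45],
    [0, 0, -85],
    [0, 0, -125],
    [0, 0, -160]
  ],
  "roll": [0, 0, 0, 0, 0]
}}

```text
clock: 7.02
position: [0.5214, -0.0589, 0.1735]
ee_rot: [0.693, 0.721, 0.001, 0.001]
ft_force: [1.4, -0.3, 0.5]
grip_width: 0.997
```

```bash
python3 - <<'E'
from h import *
o=monitor.get_obs();im,d,p=shot('wrist');cv2.imwrite('pics/w4.png',im)
m=((im.max(2).astype(int)-im.min(2)<40)&(im.min(2)>70)).astype(np.uint8)*255
m[300:]=0;c=max(cv2.findContours(m,0,1)[0],key=cv2.contourArea)
w=np.array([onz(p,*q[0],.022,True)[:2] for q in c],np.float32)*1000;print(cv2.minAreaRect(w),cv2.boundingRect(c))
print(o['position'],o['joint_pos'],o['ee_rot'])
E
```

```text
((521.3585815429688, -61.35320281982422), (63.65977478027344, 110.82925415039062), 2.226025342941284) (280, 158, 80, 131)
[ 0.52140601 -0.05888998  0.17347998] [ 0.51457888  0.19550795 -0.54207888  1.77934586  0.10810019  1.19456469
 -0.01806482] [6.92585697e-01 7.21335139e-01 5.33933790e-04 6.19946371e-04]
```

The coaster measures (521.4, −61.4) at 2.2°, against the outline at (520.4, −59.5) and 2.3°, so it lies inside the outline and is released.

The moves have no tilt command. I'll try reaching past the arm's limits and see whether the tilt that results is kept.

{"op": "send_rows", "data": {
  "offset": [
    [28, 12, -26],
    [56, 24, -52],
    [84, 36, -78],
    [112, 48, -104],
    [140, 60, -130]
  ],
  "roll": [0, 0, 0, 0, 0]
}}

```text
clock: 7.48
position: [0.5756, 0.0844, 0.3024]
ee_rot: [0.693, 0.721, 0.0, 0.0]
ft_force: [1.4, 0.2, -0.2]
grip_width: 0.997
```

{"op": "send_rows", "data": {
  "offset": [
    [20, 15, -30],
    [40, 30, -60],
    [60, 45, -90],
    [80, 60, -120],
    [100, 75, -150]
  ],
  "roll": [0, 0, 0, 0, 0]
}}

```text
clock: 7.9
position: [0.6465, 0.1862, 0.4524]
ee_rot: [0.693, 0.721, 0.0, 0.0]
ft_force: [1.0, 0.8, 1.1]
grip_width: 1.002
```

{"op": "send_rows", "data": {
  "offset": [
    [10, 38, 0],
    [20, 76, 0],
    [30, 114, 0],
    [40, 152, 0],
    [50, 190, 0]
  ],
  "roll": [0, 0, 0, 0, 0]
}}

```text
clock: 8.32
position: [0.7401, 0.1897, 0.4317]
ee_rot: [0.708, 0.706, 0.001, -0.022]
ft_force: [0.4, -1.3, -1.5]
grip_width: 1.004
```

```bash
python3 - <<'E'
from h import *
o=monitor.get_obs();print(o['position'],o['joint_pos'],o['ee_rot'],Ro.from_quat(o['ee_rot']).as_matrix()[:,2])
E
```

```text
[0.7401371  0.18973971 0.43169556] [-0.27879241  0.81722155 -0.07117505  0.31007993  0.0123378   2.03354642
 -0.32637554] [ 0.70826508  0.70559374  0.00089946 -0.02229911] [-0.03019412  0.03285667 -0.99900388]
```

{"op": "send_rows", "data": {
  "offset": [
    [0, 30, -30],
    [0, 60, -60],
    [0, 90, -90],
    [0, 120, -120],
    [0, 150, -150]
  ],
  "roll": [0, 0, 0, 0, 0]
}}

```text
clock: 8.73
position: [0.7662, 0.1708, 0.4419]
ee_rot: [0.709, 0.704, 0.022, -0.008]
ft_force: [0.0, -0.6, 0.3]
grip_width: 0.999
```

```bash
python3 - <<'E'
from h import *
o=monitor.get_obs();print(o['position'],o['joint_pos'],o['ee_rot'],Ro.from_quat(o['ee_rot']).as_matrix()[:,2])
E
```

```text
[0.76621605 0.17077767 0.44187856] [-0.29867874  0.90407645  0.39437112  0.16151583 -0.3961645   2.05846025
 -0.25475211] [ 0.70944934  0.70437521  0.02169027 -0.00816956] [ 0.01926743  0.04214794 -0.99892558]
```

{"op": "send_rows", "data": {
  "offset": [
    [0, -20, 20],
    [0, -40, 40],
    [0, -60, 60],
    [0, -60, 60],
    [0, -60, 60]
  ],
  "roll": [0, 0, 0, 0, 0]
}}

```text
clock: 9.15
position: [0.7036, 0.1755, 0.3785]
ee_rot: [0.708, 0.706, 0.021, -0.01]
ft_force: [1.0, -0.0, 0.6]
grip_width: 1.003
```

The tilt the arm reaches at its limits carries over into later commands, so it can be built up. I'll raise the arm near the base, where joint 6 saturates, to tilt outward.

{"op": "send_rows", "data": {
  "offset": [
    [-8, -30, -25],
    [-16, -60, -50],
    [-24, -90, -75],
    [-32, -120, -100],
    [-40, -150, -125]
  ],
  "roll": [0, 0, 0, 0, 0]
}}

```text
clock: 9.57
position: [0.5524, 0.1305, 0.5033]
ee_rot: [0.708, 0.706, 0.023, -0.008]
ft_force: [-0.2, 0.2, 1.0]
grip_width: 1.002
```

{"op": "send_rows", "data": {
  "offset": [
    [0, 0, -41],
    [0, 0, -82],
    [0, 0, -123],
    [0, 0, -164],
    [0, 0, -205]
  ],
  "roll": [0, 0, 0, 0, 0]
}}

```text
clock: 9.98
position: [0.5364, 0.1215, 0.6169]
ee_rot: [0.708, 0.705, 0.044, 0.004]
ft_force: [-0.5, -0.1, 0.8]
grip_width: 1.003
```

```bash
cat > st.py <<'E'
from h import *
o=monitor.get_obs();R=Ro.from_quat(o['ee_rot']).as_matrix();z=R[:,2]
print(round(o['clock'],2),o['position'].round(3),'q',o['joint_pos'].round(2),'z',z.round(3),'tilt',np.degrees(np.arccos(-z[2])).round(1),'az',np.degrees(np.arctan2(z[1],z[0])).round(),'y',R[:,1].round(3))
E
python3 st.py
```

```text
9.98 [0.536 0.121 0.617] q [-0.49  0.24  0.31  0.77 -0.13  2.06 -0.26] z [ 0.069  0.057 -0.996] tilt 5.1 az 40.0 y [ 0.998 -0.007  0.068]
```

{"op": "send_rows", "data": {
  "offset": [
    [0, 0, -41],
    [0, 0, -82],
    [0, 0, -123],
    [0, 0, -164],
    [0, 0, -205]
  ],
  "roll": [0, 0, 0, 0, 0]
}}

```text
clock: 10.4
position: [0.5104, 0.1136, 0.6433]
ee_rot: [0.708, 0.703, 0.064, 0.016]
ft_force: [-0.1, 0.1, -0.1]
grip_width: 1.001
```

```bash
python3 st.py
```

```text
10.4 [0.51  0.114 0.643] q [-0.57  0.17  0.4   0.8  -0.13  2.06 -0.26] z [ 0.113  0.068 -0.991] tilt 7.5 az 31.0 y [ 0.994 -0.011  0.112]
```

{"op": "send_rows", "data": {
  "offset": [
    [0, 40, -200],
    [0, 40, -200],
    [0, 40, -200],
    [0, 40, -200],
    [0, 40, -200]
  ],
  "roll": [0, 0, 0, 0, 0]
}}

```text
clock: 10.82
position: [0.506, 0.1041, 0.667]
ee_rot: [0.707, 0.701, 0.085, 0.029]
ft_force: [-0.1, -0.3, 0.9]
grip_width: 0.999
```

```bash
python3 st.py
```

```text
10.82 [0.506 0.104 0.667] q [-0.58  0.15  0.42  0.77 -0.13  2.06 -0.25] z [ 0.161  0.079 -0.984] tilt 10.3 az 26.0 y [ 0.987 -0.015  0.16 ]
```

{"op": "send_rows", "data": {
  "offset": [
    [0, 60, -200],
    [0, 60, -200],
    [0, 60, -200],
    [0, 60, -200],
    [0, 60, -200]
  ],
  "roll": [0, 0, 0, 0, 0]
}}

```text
clock: 11.23
position: [0.5081, 0.0936, 0.6895]
ee_rot: [0.706, 0.699, 0.107, 0.042]
ft_force: [0.3, -0.0, -0.5]
grip_width: 1.0
```

{"op": "send_rows", "data": {
  "offset": [
    [0, 75, -200],
    [0, 75, -200],
    [0, 75, -200],
    [0, 75, -200],
    [0, 75, -200]
  ],
  "roll": [0, 0, 0, 0, 0]
}}

```text
clock: 11.65
position: [0.5121, 0.0822, 0.7113]
ee_rot: [0.704, 0.696, 0.128, 0.056]
ft_force: [0.2, 0.7, 0.1]
grip_width: 0.999
```

{"op": "send_rows", "data": {
  "offset": [
    [0, 85, -190],
    [0, 85, -190],
    [0, 85, -190],
    [0, 85, -190],
    [0, 85, -190]
  ],
  "roll": [0, 0, 0, 0, 0]
}}

```text
clock: 12.07
position: [0.5167, 0.0702, 0.7324]
ee_rot: [0.702, 0.693, 0.148, 0.07]
ft_force: [-0.3, -0.1, -0.1]
grip_width: 1.001
```

{"op": "send_rows", "data": {
  "offset": [
    [0, 95, -190],
    [0, 95, -190],
    [0, 95, -190],
    [0, 95, -190],
    [0, 95, -190]
  ],
  "roll": [0, 0, 0, 0, 0]
}}

```text
clock: 12.48
position: [0.5192, 0.0577, 0.7531]
ee_rot: [0.7, 0.69, 0.168, 0.084]
ft_force: [0.2, -0.0, -0.6]
grip_width: 1.001
```

```bash
python3 st.py
```

```text
12.48 [0.519 0.058 0.753] q [-0.38  0.17  0.35  0.55 -0.18  2.06 -0.18] z [ 0.35   0.114 -0.93 ] tilt 21.6 az 18.0 y [ 0.937 -0.035  0.348]
```

{"op": "send_rows", "data": {
  "offset": [
    [0, 90, -190],
    [0, 90, -190],
    [0, 90, -190],
    [0, 90, -190],
    [0, 90, -190]
  ],
  "roll": [0, 0, 0, 0, 0]
}}

```text
clock: 12.9
position: [0.5123, 0.0451, 0.7749]
ee_rot: [0.697, 0.686, 0.187, 0.098]
ft_force: [0.3, 0.8, -0.7]
grip_width: 1.0
```

{"op": "send_rows", "data": {
  "offset": [
    [0, 95, -185],
    [0, 95, -185],
    [0, 95, -185],
    [0, 95, -185],
    [0, 95, -185]
  ],
  "roll": [0, 0, 0, 0, 0]
}}

```text
clock: 13.32
position: [0.5046, 0.0327, 0.796]
ee_rot: [0.694, 0.682, 0.205, 0.112]
ft_force: [0.3, -0.7, 0.4]
grip_width: 0.999
```

{"op": "send_rows", "data": {
  "offset": [
    [0, 105, -180],
    [0, 105, -180],
    [0, 105, -180],
    [0, 105, -180],
    [0, 105, -180]
  ],
  "roll": [0, 0, 0, 0, 0]
}}

```text
clock: 13.73
position: [0.4985, 0.0206, 0.816]
ee_rot: [0.69, 0.677, 0.223, 0.126]
ft_force: [-0.5, 0.6, -0.0]
grip_width: 0.999
```

{"op": "send_rows", "data": {
  "offset": [
    [0, 110, -175],
    [0, 110, -175],
    [0, 110, -175],
    [0, 110, -175],
    [0, 110, -175]
  ],
  "roll": [0, 0, 0, 0, 0]
}}

```text
clock: 14.15
position: [0.4909, 0.0088, 0.8354]
ee_rot: [0.686, 0.672, 0.24, 0.139]
ft_force: [0.4, 0.8, 0.1]
grip_width: 0.995
```

```bash
python3 st.py
```

```text
14.15 [0.491 0.009 0.835] q [-0.2   0.14  0.29  0.39 -0.24  2.06 -0.12] z [ 0.517  0.131 -0.846] tilt 32.3 az 14.0 y [ 0.856 -0.058  0.514]
```

{"op": "send_rows", "data": {
  "offset": [
    [32, 0, 0],
    [64, -5, 0],
    [96, -10, 0],
    [128, -15, 0],
    [160, -20, 0]
  ],
  "roll": [0.12, 0.24, 0.36, 0.48, 0.6]
}}

```text
clock: 14.57
position: [0.475, 0.1449, 0.84]
ee_rot: [0.825, 0.49, 0.269, 0.079]
ft_force: [1.3, -0.6, -0.4]
grip_width: 0.999
```

```bash
python3 st.py; python3 - <<'E'
from h import *
print('up',Ro.from_quat(monitor.get_obs()['ee_rot']).as_matrix()[2])
E
```

```text
14.57 [0.475 0.145 0.84 ] q [-0.84  0.16  0.67  0.38 -0.14  2.06 -0.81] z [ 0.521  0.133 -0.843] tilt 32.6 az 14.0 y [ 0.767 -0.506  0.394]
up [ 0.36625792  0.39426498 -0.84285839]
```

{"op": "send_rows", "data": {
  "offset": [
    [70, 75, -170],
    [70, 75, -170],
    [70, 75, -170],
    [70, 75, -170],
    [70, 75, -170]
  ],
  "roll": [0.12, 0.24, 0.36, 0.48, 0.6]
}}

```text
clock: 14.98
position: [0.4581, 0.1374, 0.8617]
ee_rot: [0.926, 0.225, 0.303, -0.004]
ft_force: [0.3, -0.1, 0.3]
grip_width: 1.001
```

```bash
python3 st.py; python3 - <<'E'
from h import *
print('up',Ro.from_quat(monitor.get_obs()['ee_rot']).as_matrix()[2])
E
```

```text
14.98 [0.458 0.137 0.862] q [-0.98  0.14  0.88  0.37 -0.2   2.06 -1.38] z [ 0.559  0.144 -0.817] tilt 35.3 az 14.0 y [ 0.42  -0.898  0.128]
up [ 0.56266489  0.12849953 -0.81663706]
```

{"op": "send_rows", "data": {
  "offset": [
    [115, 20, -165],
    [115, 20, -165],
    [115, 20, -165],
    [115, 20, -165],
    [115, 20, -165]
  ],
  "roll": [0.12, 0.22, 0.22, 0.22, 0.22]
}}

```text
clock: 15.4
position: [0.4453, 0.1362, 0.8804]
ee_rot: [0.938, 0.125, 0.321, -0.04]
ft_force: [0.1, 0.2, 0.5]
grip_width: 1.003
```

{"op": "send_rows", "data": {
  "offset": [
    [120, -40, -160],
    [120, -40, -160],
    [120, -40, -160],
    [120, -40, -160],
    [120, -40, -160]
  ],
  "roll": [0, 0, 0, 0, 0]
}}

```text
clock: 15.82
position: [0.4259, 0.1568, 0.8978]
ee_rot: [0.931, 0.124, 0.341, -0.044]
ft_force: [-0.2, 1.0, 0.8]
grip_width: 0.998
```

```bash
python3 st.py; python3 - <<'E'
from h import *
print('up',Ro.from_quat(monitor.get_obs()['ee_rot']).as_matrix()[2])
E
```

```text
15.82 [0.426 0.157 0.898] q [-1.22  0.13  1.11  0.31 -0.21  2.06 -1.63] z [ 0.624  0.166 -0.764] tilt 40.2 az 15.0 y [ 0.261 -0.965  0.004]
up [ 0.64574142  0.00384769 -0.76354647]
```

```bash
python3 - <<'E'
from h import *
o=monitor.get_obs();p=eyes.camera_params('wrist');R=Ro.from_quat(o['ee_rot']).as_matrix()
c=-np.array(p['R']).T@p['t'];print('cam in tool mm',1000*R.T@(c-o['position']),'axis',R.T@np.array(p['R'])[2])
a=np.radians(17);S=np.array([.5914,.3130,0]);X=np.array([np.cos(a),np.sin(a),0]);z=R[:,2]
G=S+[0,0,.148]; tcp=G+z*.013
print('tcp goal',tcp)
pre=tcp-X*.16
print('pre',pre,go(pre), 'hi',go([.40,.12,.5]))
E
```

```text
cam in tool mm [  73.39503541   -0.65433263 -142.31136275] axis [-2.88371984e-01  7.36916716e-05  9.57518456e-01]
tcp goal [0.599513   0.31515676 0.1380739 ]
pre [0.44650424 0.26837729 0.1380739 ] (array([-452.9, -105.2,  611.4]), None) hi (array([-283.4,   27.2,  281.4]), None)
```

```bash
python3 - <<'E'
from h import *
z=np.load('top0.npz');p={k:z[k] for k in('fovy','cx','cy','R','t')}
a=np.radians(17);S=np.array([.5914,.3130]);X=np.array([np.cos(a),np.sin(a)]);Y=np.array([-X[1],X[0]])
for n,q,h in(('purple',(162,312),.02),('small',(254,229),.02),('topofpurple',(137,300),.19),('small top',(246,212),.12)):
    w=onz(p,*q,h)[:2];print(n,w,'stand xy',(w-S)@X,(w-S)@Y)
R=Ro.from_quat(monitor.get_obs()['ee_rot']).as_matrix();zt=R[:,2]
tcp=np.array([.5995,.3152,.138])
print('pre',tcp-.2*zt,go(tcp-.2*zt),'up .1',go(tcp-.2*zt+[0,0,.15]))
E
```

```text
purple [0.44479372 0.39011443] stand xy -0.11765420621594788 0.11660842247568147
small [0.62480544 0.18791983] stand xy -0.004624119758208305 -0.12938156498908035
topofpurple [0.45520173 0.39445633] stand xy -0.10643152731623645 0.1177175983713386
small top [0.63983499 0.19379133] stand xy 0.011465365557326669 -0.12816083737582076
pre [0.47468454 0.28201907 0.29070929] (array([-330.8, -110.5,  514.7]), None) up .1 (array([-234. , -109.9,  400.2]), None)
```

{"op": "send_rows", "data": {
  "offset": [
    [-20, -7, 34],
    [-40, -14, 68],
    [-60, -21, 102],
    [-80, -28, 136],
    [-100, -35, 170]
  ],
  "roll": [-0.12, -0.24, -0.36, -0.48, -0.6]
}}

```text
clock: 16.23
position: [0.4397, 0.164, 0.7996]
ee_rot: [0.918, 0.228, 0.323, -0.014]
ft_force: [3.3, -1.0, -0.9]
grip_width: 1.002
```

```bash
python3 st.py; python3 -c "
from h import *
print(go([.475,.282,.291]))"
```

```text
16.23 [0.44  0.164 0.8  ] q [-1.6  -0.27  0.55  0.89  0.6   1.88 -1.75] z [ 0.588  0.173 -0.79 ] tilt 37.8 az 16.0 y [ 0.428 -0.895  0.123]
(array([-232.5, -152.8,  443.2]), None)
```

{"op": "send_rows", "data": {
  "offset": [
    [-17, -11, 33],
    [-34, -22, 66],
    [-51, -34, 99],
    [-68, -45, 132],
    [-85, -56, 165]
  ],
  "roll": [-0.12, -0.24, -0.36, -0.48, -0.6]
}}

```text
clock: 16.65
position: [0.453, 0.2083, 0.6086]
ee_rot: [0.809, 0.492, 0.311, 0.082]
ft_force: [-0.7, 0.3, 0.5]
grip_width: 1.001
```

```bash
python3 st.py; python3 -c "
from h import *
print(go([.475,.282,.291]))"
```

```text
16.65 [0.453 0.208 0.609] q [-1.51 -0.49  0.42  1.52  0.64  1.55 -1.41] z [ 0.583  0.173 -0.794] tilt 37.5 az 17.0 y [ 0.745 -0.504  0.437]
(array([ -64.7, -159.6,  277.7]), None)
```

{"op": "send_rows", "data": {
  "offset": [
    [-7, -18, 31],
    [-14, -36, 62],
    [-21, -54, 93],
    [-28, -70, 124],
    [-35, -85, 155]
  ],
  "roll": [-0.12, -0.24, -0.36, -0.48, -0.6]
}}

```text
clock: 17.07
position: [0.4692, 0.2481, 0.4335]
ee_rot: [0.629, 0.708, 0.272, 0.17]
ft_force: [1.4, 0.3, 1.3]
grip_width: 1.002
```

```bash
python3 st.py; python3 -c "
from h import *
print(go([.475,.282,.291]))"
```

```text
17.07 [0.469 0.248 0.434] q [-1.4  -0.48  0.42  1.9   0.64  1.2  -0.94] z [ 0.583  0.171 -0.794] tilt 37.4 az 16.0 y [0.798 0.061 0.599]
(array([ 18.2, -78.7, 122.4]), None)
```

{"op": "send_rows", "data": {
  "offset": [
    [4, -15, 24],
    [8, -30, 48],
    [12, -45, 72],
    [14, -60, 95],
    [18, -75, 115]
  ],
  "roll": [-0.12, -0.24, -0.36, -0.48, -0.6]
}}

```text
clock: 17.48
position: [0.4736, 0.2813, 0.2994]
ee_rot: [0.391, 0.863, 0.209, 0.243]
ft_force: [0.7, 0.1, -0.8]
grip_width: 1.002
```

{"op": "send_rows", "data": {
  "offset": [
    [0, 0, 0],
    [0, 0, 0],
    [0, 0, 0],
    [0, 0, 0],
    [0, 0, 0]
  ],
  "roll": [-0.12, -0.24, -0.3, -0.3, -0.3]
}}

```text
clock: 17.9
position: [0.4738, 0.2817, 0.3015]
ee_rot: [0.262, 0.91, 0.172, 0.271]
ft_force: [-0.5, -0.7, 0.4]
grip_width: 0.997
```

```bash
python3 st.py; python3 - <<'E'
from h import *
print(go([.475,.282,.291]))
o=monitor.get_obs();im,d,p=shot('wrist');cv2.imwrite('pics/w5.png',im);np.savez('w5.npz',im=im,d=d,pos=o['position'],rot=o['ee_rot'],**p)
E
```

```text
17.9 [0.474 0.282 0.301] q [-1.56 -0.43  0.58  2.12  0.78  0.97 -0.27] z [ 0.583  0.172 -0.794] tilt 37.5 az 16.0 y [0.383 0.804 0.455]
(array([ 3.5, -4.1,  9.1]), None)
```

View pics/w5.png

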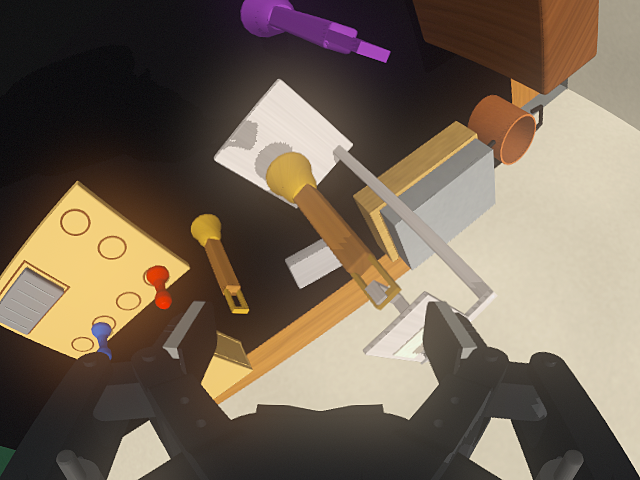

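The purple bell is at the top of the view (300,25), and the target bell hangs at (290,170) to (385,295) with the hook through its eye. The small bell at (215,260) is off to the side.

```bash
python3 - <<'E'
from h import *
z=np.load('w5.npz');im=z['im'];d=z['d'];p={k:z[k] for k in('fovy','cx','cy','R','t')}
C=[onz(p,*q,.008,True)[:2] for q in((279,80),(215,158),(353,147))];L=np.array([[-50,75],[-50,-45],[100,75]])/1000
print(np.round(C,4));H,_=cv2.estimateAffinePartial2D(L,np.array(C));print(H[:,2],np.degrees(np.arctan2(H[1,0],H[0,0])),np.hypot(H[0,0],H[1,0]))
hsv=cv2.cvtColor(im,cv2.COLOR_BGR2HSV)
def pt(u,v):
    o,r=ray(p,u,v,True);return o+r*d[v,u]/(np.array(p['R'])[2]@r)
yaw=np.radians(17);S=np.array([.5914,.3130])
X=np.array([np.cos(yaw),np.sin(yaw)]);Y=np.array([-X[1],X[0]])
for q in((290,170),(305,200),(318,215),(330,232),(345,250),(360,268),(340,160),(380,183),(420,225)):
    w=pt(*q);print(q,hsv[q[1],q[0]],w.round(4),'stand',((w[:2]-S)@X).round(4),((w[:2]-S)@Y).round(4))
# handle mask -> edges at several heights
m=(abs(hsv[...,0].astype(int)-14)<8)&(hsv[...,1]>120)&(hsv[...,2]>40)
P=[]
for v in range(190,290,2):
    for u in range(280,400):
        if m[v,u]:
            w=pt(u,v)
            if .11<w[2]<.21 and abs((w[:2]-S)@X)<.05 and abs((w[:2]-S)@Y)<.04:P.append([(w[:2]-S)@X,(w[:2]-S)@Y,w[2]])
P=np.array(P)
for a in(.11,.13,.15,.17,.19):
    Q=P[(P[:,2]>a)&(P[:,2]<a+.02)]
    if len(Q)>5:print(a,len(Q),'x pct',np.percentile(Q[:,0],[3,50,97]).round(4),'y pct',np.percentile(Q[:,1],[3,50,97]).round(4))
E
```

```text
[[0.5231 0.3693]
 [0.5566 0.2593]
 [0.6694 0.4124]]
[0.59247667 0.31357342] 15.7859859021498 0.9917862622786673
(290, 170) [ 20 158 204] [0.5799 0.3185 0.081 ] stand -0.0094 0.0086
(305, 200) [ 15 151 155] [0.5899 0.3118 0.1205] stand -0.0018 -0.0008
(318, 215) [ 15 157 154] [0.5907 0.3126 0.1465] stand -0.0007 -0.0002
(330, 232) [ 15 158 152] [0.5901 0.3115 0.1725] stand -0.0017 -0.001
(345, 250) [ 15 154 137] [0.5895 0.3121 0.1988] stand -0.0021 -0.0003
(360, 268) [ 15 153 158] [0.5995 0.3131 0.2157] stand 0.0078 -0.0023
(340, 160) [14 69 81] [0.6548 0.3824 0.0306] stand 0.0809 0.0478
(380, 183) [ 12  26 177] [0.6495 0.3939 0.1081] stand 0.0792 0.0604
(420, 225) [ 14  28 180] [0.6513 0.3911 0.1847] stand 0.0801 0.0572
0.11 167 x pct [-0.0025 -0.0016  0.0097] y pct [-0.0094  0.0027  0.0127]
0.13 204 x pct [-0.0025 -0.0014  0.0118] y pct [-0.01    0.0021  0.0126]
0.15 226 x pct [-0.0027 -0.0014  0.0096] y pct [-0.0098  0.0028  0.0127]
0.17 256 x pct [-0.0027 -0.0014  0.0108] y pct [-0.0094  0.0026  0.0127]
0.19 276 x pct [-0.0026 -0.0014  0.0094] y pct [-0.0092  0.0029  0.0125]
```

{"op": "send_rows", "data": {
  "offset": [
    [0, 0, 0],
    [0, 0, 0],
    [0, 0, 0],
    [0, 0, 0],
    [0, 0, 0]
  ],
  "roll": [-0.12, -0.24, -0.36, -0.48, -0.6]
}}

```text
clock: 18.37
position: [0.4742, 0.2815, 0.3019]
ee_rot: [-0.021, 0.947, 0.084, 0.31]
ft_force: [-0.1, -0.2, -0.7]
grip_width: 1.0
```

```bash
python3 st.py
```

```text
18.37 [0.474 0.281 0.302] q [-1.63 -0.46  0.63  2.12  0.82  1.    0.31] z [ 0.584  0.171 -0.793] tilt 37.5 az 16.0 y [-0.092  0.985  0.145]
```

{"op": "send_rows", "data": {
  "offset": [
    [0, 0, 0],
    [0, 0, 0],
    [0, 0, 0],
    [0, 0, 0],
    [0, 0, 0]
  ],
  "roll": [-0.12, -0.24, -0.24, -0.24, -0.24]
}}

```text
clock: 18.78
position: [0.4742, 0.2816, 0.302]
ee_rot: [-0.13, 0.938, 0.047, 0.318]
ft_force: [0.2, 0.5, -0.0]
grip_width: 1.001
```

```bash
python3 st.py; cat > g.py <<'E'
from h import *
o=monitor.get_obs();z=Ro.from_quat(o['ee_rot']).as_matrix()[:,2]
T=np.array([.5978,.3160,.146])+z*.009
print(T.round(4),go(T),o['ft_force'].round(1))
E
python3 g.py
```

```text
18.78 [0.474 0.282 0.302] q [-1.65 -0.47  0.64  2.12  0.83  1.    0.53] z [ 0.584  0.172 -0.793] tilt 37.5 az 16.0 y [-0.274  0.962  0.006]
[0.6031 0.3175 0.1389] (array([ -6.8,  -1.7, 210.9]), None) [ 0.2  0.5 -0. ]
```

{"op": "send_rows", "data": {
  "offset": [
    [-3, -1, 30],
    [-7, -2, 60],
    [-7, -2, 90],
    [-7, -2, 115],
    [-7, -2, 130]
  ],
  "roll": [0, 0, 0, 0, 0]
}}

```text
clock: 19.2
position: [0.5571, 0.3027, 0.202]
ee_rot: [-0.13, 0.938, 0.046, 0.318]
ft_force: [-0.3, -0.0, -1.3]
grip_width: 0.999
```

```bash
python3 st.py; python3 g.py; python3 -c "
from h import *
im,d,p=shot('wrist');cv2.imwrite('pics/w6.png',im)"
```

```text
19.2 [0.557 0.303 0.202] q [-1.79 -0.11  1.07  2.11  0.68  0.57  0.66] z [ 0.585  0.17  -0.793] tilt 37.5 az 16.0 y [-0.274  0.962  0.004]
[0.6031 0.3175 0.1389] (array([ 0.2,  1.4, 79.5]), None) [-0.3 -0.  -1.3]
```

View pics/w6.png

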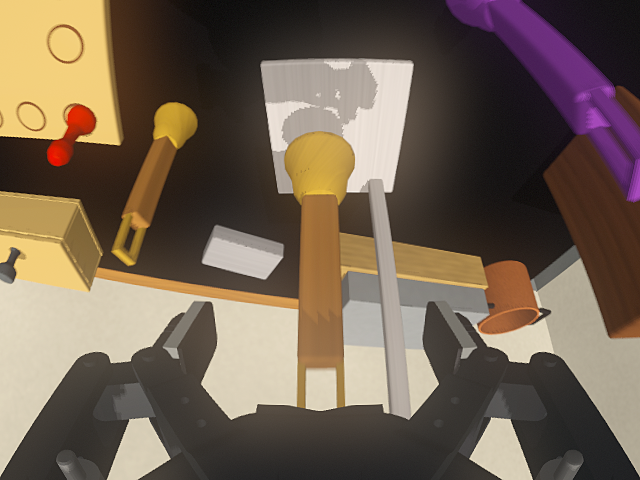

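The handle is centred between the fingers, both at column 321. Continuing in.

{"op": "send_rows", "data": {
  "offset": [
    [0, 1, 15],
    [0, 1, 30],
    [0, 1, 42],
    [0, 1, 50],
    [0, 1, 50]
  ],
  "roll": [0, 0, 0, 0, 0]
}}

```text
clock: 19.67
position: [0.5847, 0.3129, 0.1621]
ee_rot: [-0.132, 0.938, 0.046, 0.317]
ft_force: [-0.2, -0.5, 0.0]
grip_width: 1.004
```

```bash
python3 st.py; python3 g.py
```

```text
19.67 [0.585 0.313 0.162] q [-1.69  0.17  1.09  2.08  0.2   0.37  1.04] z [ 0.583  0.169 -0.795] tilt 37.4 az 16.0 y [-0.276  0.961  0.002]
[0.603  0.3175 0.1388] (array([-0.9, -0.6, 30. ]), None) [-0.2 -0.5  0. ]
```

{"op": "send_rows", "data": {
  "offset": [
    [-1, -1, 10],
    [-1, -1, 20],
    [-1, -1, 28],
    [-1, -1, 30],
    [-1, -1, 30]
  ],
  "roll": [0, 0, 0, 0, 0]
}}

```text
clock: 20.08
position: [0.6034, 0.3171, 0.1406]
ee_rot: [-0.132, 0.938, 0.047, 0.318]
ft_force: [0.2, 0.3, 0.5]
grip_width: 1.003
```

```bash
python3 st.py; python3 g.py; python3 -c "
from h import *
im,d,p=shot('wrist');im2,d,p=shot('side');cv2.imwrite('pics/w7.png',np.hstack([im[150:],im2[150:]])[:, :]if 0 else np.vstack([cv2.resize(im,(400,300)),im2[230:430,130:530]]))"
```

```text
20.08 [0.603 0.317 0.141] q [-1.51  0.25  0.94  2.06  0.05  0.32  1.16] z [ 0.584  0.171 -0.794] tilt 37.5 az 16.0 y [-0.277  0.961  0.004]
[0.6031 0.3175 0.1389] (array([1.2, 0.5, 1.2]), None) [0.2 0.3 0.5]
```

View pics/w7.png

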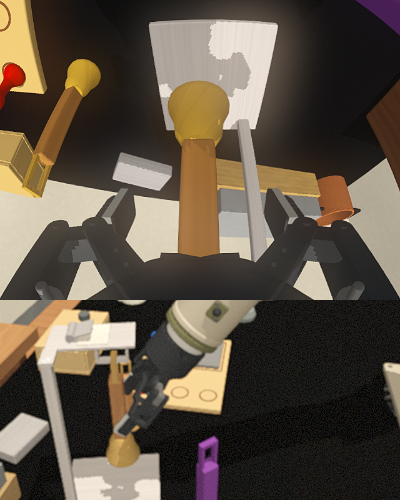

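The fingers straddle the handle, clear of the arm, with no contact force. Closing.

{"op": "send_rows", "data": {
  "offset": [
    [0, 0, 0],
    [0, 0, 0],
    [0, 0, 0],
    [0, 0, 0],
    [0, 0, 0]
  ],
  "roll": [0, 0, 0, 0, 0],
  "jaw": 0,
  "newtons": 50
}}

```text
clock: 20.6
position: [0.6034, 0.3176, 0.1404]
ee_rot: [-0.133, 0.938, 0.047, 0.318]
ft_force: [-1.6, -8.6, 5.0]
grip_width: 0.3
```

{"op": "send_rows", "data": {
  "offset": [
    [0, 0, 0],
    [0, 0, 0],
    [0, 0, 0],
    [0, 0, 0],
    [0, 0, 0]
  ],
  "roll": [0, 0, 0, 0, 0]
}}

```text
clock: 21.02
position: [0.6037, 0.3175, 0.1405]
ee_rot: [-0.132, 0.938, 0.047, 0.318]
ft_force: [-0.5, -0.5, 3.0]
grip_width: 0.272
```

```bash
python3 st.py; python3 - <<'E'
from h import *
o=monitor.get_obs();P=o['position'];a=np.radians(17);X=np.array([np.cos(a),np.sin(a),0])
print(o['ft_force'].round(1),o['grip_width'],'lift',go(P+[0,0,.020]),'out after',1000*(Ro.from_quat(o['ee_rot']).as_matrix().T@(-X*.1)))
E
```

```text
21.02 [0.604 0.318 0.141] q [-1.51  0.25  0.94  2.06  0.04  0.31  1.17] z [ 0.584  0.172 -0.793] tilt 37.5 az 16.0 y [-0.278  0.961  0.003]
[-0.5 -0.5  3. ] 0.27183548997857515 lift (array([-12.2,   0.1, -15.9]), None) out after [ 79.30363185  -1.49965871 -60.89897371]
```

{"op": "send_rows", "data": {
  "offset": [
    [-4, 0, -5],
    [-8, 0, -10],
    [-12.5, 0, -16.3],
    [-12.5, 0, -16.3],
    [-12.5, 0, -16.3]
  ],
  "roll": [0, 0, 0, 0, 0]
}}

```text
clock: 21.43
position: [0.6036, 0.3178, 0.1615]
ee_rot: [-0.132, 0.938, 0.047, 0.318]
ft_force: [-0.2, 0.8, -3.4]
grip_width: 0.271
```

```bash
python3 st.py; python3 - <<'E'
from h import *
o=monitor.get_obs();print(o['ft_force'].round(1),o['torque'].round(2))
im,d,p=shot('side');cv2.imwrite('pics/s8.png',cv2.resize(im[240:400,150:310],(480,480),interpolation=2))
E
```

```text
21.43 [0.604 0.318 0.161] q [-1.56  0.21  0.99  2.04  0.09  0.36  1.14] z [ 0.584  0.173 -0.793] tilt 37.5 az 16.0 y [-0.278  0.96   0.004]
[-0.2  0.8 -3.4] [-0.24  0.96 -0.  ]
```

View pics/s8.png

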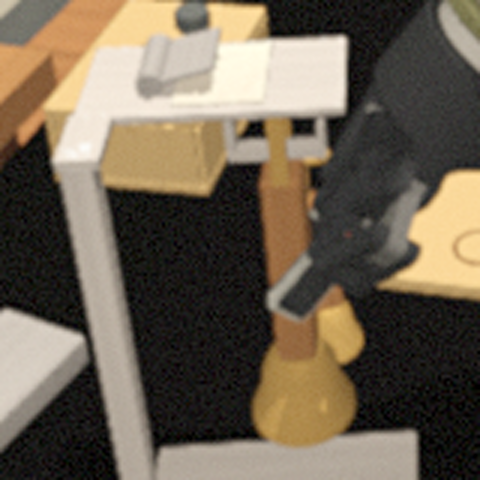

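The bell is lifted about 21 mm. It carries its full weight (−3.4 N), stays upright, and its eye is above the bar. Pulling it out along the stand's −x.

{"op": "send_rows", "data": {
  "offset": [
    [12, 0, -9],
    [28, -0.5, -21.5],
    [44, -1, -34],
    [62, -1, -47.5],
    [79.5, -1.5, -61]
  ],
  "roll": [0, 0, 0, 0, 0]
}}

```text
clock: 21.9
position: [0.5206, 0.2927, 0.1544]
ee_rot: [-0.135, 0.942, 0.044, 0.306]
ft_force: [-1.4, -0.5, -4.6]
grip_width: 0.267
```

```bash
python3 st.py; python3 - <<'E'
from h import *
o=monitor.get_obs();print(o['ft_force'].round(1),o['torque'].round(2))
# next: raise to .22, move toward coaster (TCP = coaster + bell offset)
for P in([.505,.287,.22],[.50,.10,.22],):print(P,go(P))
E
```

```text
21.9 [0.521 0.293 0.154] q [-1.91 -0.16  1.14  2.22  0.84  0.55  0.49] z [ 0.564  0.164 -0.809] tilt 36.0 az 16.0 y [-0.28  0.96 -0.  ]
[-1.4 -0.5 -4.6] [-0.33  1.18  0.03]
[0.505, 0.287, 0.22] (array([-25.1,  -1.1, -62.9]), None)
[0.5, 0.1, 0.22] (array([  21.2, -179.2,  -96.4]), None)
```

{"op": "send_rows", "data": {
  "offset": [
    [-8, 0, -16],
    [-16, 0, -32],
    [-25, 0, -50],
    [-25, 0, -60],
    [-25, 0, -60]
  ],
  "roll": [0, 0, 0, 0, 0]
}}

```text
clock: 22.32
position: [0.5061, 0.2888, 0.2191]
ee_rot: [-0.134, 0.942, 0.046, 0.305]
ft_force: [-0.1, 0.8, -3.4]
grip_width: 0.27
```

```bash
python3 st.py; python3 - <<'E'
from h import *
for P in([.50,.10,.21],[.52,-.05,.21]):print(P,go(P))
E
```

```text
22.32 [0.506 0.289 0.219] q [-1.81 -0.36  0.93  2.17  0.89  0.8   0.5 ] z [ 0.562  0.168 -0.81 ] tilt 35.9 az 17.0 y [-0.28   0.96   0.005]
[0.5, 0.1, 0.21] (array([  52.5, -179.6,  -27.9]), None)
[0.52, -0.05, 0.21] (array([  70.6, -329.2,  -41.9]), None)
```

{"op": "send_rows", "data": {
  "offset": [
    [6, -26, -3],
    [13, -60, -7],
    [20, -94, -11],
    [27, -128, -15],
    [34, -162, -20]
  ],
  "roll": [0, 0, 0, 0, 0]
}}

```text
clock: 22.73
position: [0.5129, 0.1375, 0.2122]
ee_rot: [-0.135, 0.942, 0.045, 0.303]
ft_force: [0.6, 0.0, -1.9]
grip_width: 0.274
```

```bash
python3 st.py; python3 - <<'E'
from h import *
for P in([.52,-.05,.20],):print(P,go(P))
E
```

```text
22.73 [0.513 0.137 0.212] q [-1.28 -0.49  0.73  2.29  0.73  0.71  0.9 ] z [ 0.56   0.166 -0.812] tilt 35.7 az 17.0 y [-0.281  0.96   0.002]
[0.52, -0.05, 0.2] (array([  44.2, -181.9,  -17.3]), None)
```

{"op": "send_rows", "data": {
  "offset": [
    [8, -34, -3],
    [16, -68, -6],
    [24, -102, -9],
    [32, -136, -12],
    [40, -164, -15]
  ],
  "roll": [0, 0, 0, 0, 0]
}}

```text
clock: 23.15
position: [0.5196, -0.0337, 0.2007]
ee_rot: [-0.133, 0.942, 0.044, 0.304]
ft_force: [0.7, -0.6, -1.6]
grip_width: 0.273
```

```bash
python3 st.py
```

```text
23.15 [ 0.52  -0.034  0.201] q [-0.84 -0.49  0.81  2.29  0.31  0.6   1.66] z [ 0.56   0.163 -0.812] tilt 35.7 az 16.0 y [-0.278  0.961  0.001]
```

```bash
python3 -c "
from h import *
print(go([.5295,-.059,.15]))"
```

```text
(array([ 27.6, -27.1,  42.6]), None)
```

{"op": "send_rows", "data": {
  "offset": [
    [6, -6, 9],
    [12, -12, 18],
    [18, -18, 27],
    [24, -23, 36],
    [27, -24, 42]
  ],
  "roll": [0, 0, 0, 0, 0]
}}

```text
clock: 23.57
position: [0.5284, -0.054, 0.1498]
ee_rot: [-0.134, 0.943, 0.044, 0.303]
ft_force: [-0.7, 0.1, -2.0]
grip_width: 0.268
```

{"op": "send_rows", "data": {
  "offset": [
    [0, 0, 0],
    [0, 0, 0],
    [0, 0, 0],
    [0, 0, 0],
    [0, 0, 0]
  ],
  "roll": [0, 0, 0, 0, 0]
}}

```text
clock: 23.98
position: [0.5293, -0.0526, 0.1524]
ee_rot: [-0.135, 0.942, 0.044, 0.304]
ft_force: [-0.4, -0.1, -2.5]
grip_width: 0.269
```

```bash
python3 st.py; python3 - <<'E'
from h import *
a,d,p=shot('side');w,dw,pw=shot('wrist');np.savez('s9.npz',a=a,d=d,w=w,dw=dw,**{'s'+k:v for k,v in p.items()},**{'w'+k:v for k,v in pw.items()})
cv2.imwrite('pics/s9.png',np.hstack([cv2.resize(a[220:380,240:400],(400,400)),cv2.resize(w,(400,300))[:, :] if 0 else cv2.copyMakeBorder(cv2.resize(w,(400,300)),0,100,0,0,0)]))
E
```

```text
23.98 [ 0.529 -0.053  0.152] q [-0.96 -0.44  1.02  2.33  0.29  0.47  1.76] z [ 0.561  0.165 -0.811] tilt 35.8 az 16.0 y [-0.281  0.96   0.001]
```

View pics/s9.png

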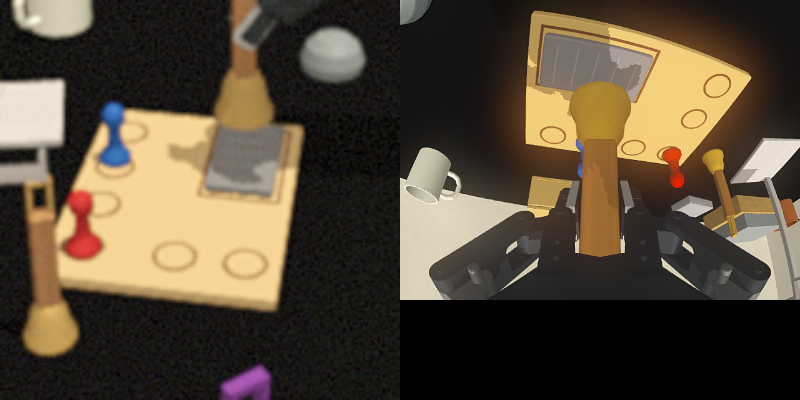

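The bell is held upright over the coaster. Now checking the mouth position from both views.

```bash
python3 - <<'E'
from h import *
z=np.load('s9.npz')
ps={k:z['s'+k] for k in('fovy','cx','cy','R','t')};pw={k:z['w'+k] for k in('fovy','cx','cy','R','t')}
def blob(im,x0,y0,x1,y1,hl=18):
    h=cv2.cvtColor(im,cv2.COLOR_BGR2HSV);m=((h[...,0]>=hl)&(h[...,0]<30)&(h[...,1]>130)&(h[...,2]>50)).astype(np.uint8)*255
    b=np.zeros_like(m);b[y0:y1,x0:x1]=m[y0:y1,x0:x1];return b
# side: skirt surface points via depth within window
d=z['d'];dw=z['dw']
def pt(p,d,u,v,f):
    o,r=ray(p,u,v,f);return o+r*d[v,u]/(np.array(p['R'])[2]@r)
T=np.array([.529,-.053])
for n,p,dd,f,box in(('side',ps,d,False,(315,235,362,285)),('wrist',pw,dw,True,(250,110,390,240))):
    P=np.array([pt(p,dd,u,v,f) for v in range(box[1],box[3]) for u in range(box[0],box[2]) if dd[v,u]>0])
    k=(np.hypot(*(P[:,:2]-T).T)<.05)&(P[:,2]>.045)&(P[:,2]<.125);P=P[k]
    print(n,len(P),'zmin',np.percentile(P[:,2],1).round(4))
    # circle fit in slices (lower skirt)
    for a in(.070,.08,.09,.1,.11):
        Q=P[(P[:,2]>a)&(P[:,2]<a+.008)]
        if len(Q)<15:continue
        A=np.c_[2*Q[:,:2],np.ones(len(Q))];s=np.linalg.lstsq(A,(Q[:,:2]**2).sum(1),rcond=None)[0]
        print(a,len(Q),'c',s[:2].round(4),'r',np.sqrt(s[2]+s[0]**2+s[1]**2).round(4))
E
```

```text
side 444 zmin 0.07
0.07 74 c [ 0.5224 -0.0507] r 0.0257
0.08 90 c [ 0.5223 -0.0503] r 0.0223
0.09 65 c [ 0.5224 -0.05  ] r 0.019
0.1 63 c [ 0.522 -0.049] r 0.0159
0.11 52 c [ 0.5227 -0.0495] r 0.0125
wrist 8519 zmin 0.071
0.07 1051 c [ 0.5229 -0.0533] r 0.0263
0.08 1659 c [ 0.5226 -0.0534] r 0.0229
0.09 1088 c [ 0.5234 -0.0532] r 0.02
0.1 1402 c [ 0.5229 -0.0534] r 0.0175
0.11 1201 c [ 0.5228 -0.0535] r 0.0125
```

```bash
python3 -c "
from h import *
print(go([.528,-.0613,.125]),go([.528,-.0613,.105]))"
```

```text
(array([18.9, -8.1, 20. ]), None) (array([30.6, -8.1, 36.3]), None)
```

{"op": "send_rows", "data": {
  "offset": [
    [4, -2, 4],
    [9, -5, 9],
    [14, -8, 14],
    [19, -8, 20],
    [19, -8, 20]
  ],
  "roll": [0, 0, 0, 0, 0]
}}

```text
clock: 24.5
position: [0.5269, -0.0614, 0.1232]
ee_rot: [-0.135, 0.942, 0.044, 0.303]
ft_force: [-0.2, -0.8, -2.1]
grip_width: 0.266
```

{"op": "send_rows", "data": {
  "offset": [
    [0, 0, 0],
    [0, 0, 0],
    [0, 0, 0],
    [0, 0, 0],
    [0, 0, 0]
  ],
  "roll": [0, 0, 0, 0, 0]
}}

```text
clock: 24.92
position: [0.528, -0.0613, 0.125]
ee_rot: [-0.135, 0.942, 0.044, 0.304]
ft_force: [-0.2, -0.4, -2.5]
grip_width: 0.273
```

```bash
python3 st.py; python3 -c "
from h import *
print(go([.528,-.0613,.105]))"
```

```text
24.92 [ 0.528 -0.061  0.125] q [-1.04 -0.42  1.14  2.35  0.28  0.41  1.81] z [ 0.561  0.165 -0.811] tilt 35.8 az 16.0 y [-0.281  0.96   0.001]
(array([11.7, -0. , 16.3]), None)
```

{"op": "send_rows", "data": {
  "offset": [
    [2, 0, 3],
    [4, 0, 6],
    [6, 0, 9],
    [8.5, 0, 12],
    [10.5, 0, 14.7]
  ],
  "roll": [0, 0, 0, 0, 0]
}}

```text
clock: 25.33
position: [0.5276, -0.0612, 0.106]
ee_rot: [-0.135, 0.942, 0.044, 0.304]
ft_force: [-0.1, -0.4, -2.3]
grip_width: 0.266
```

{"op": "send_rows", "data": {
  "offset": [
    [0.3, 0, 0.4],
    [0.6, 0, 0.8],
    [0.9, 0, 1.2],
    [1.2, 0, 1.6],
    [1.2, 0, 1.6]
  ],
  "roll": [0, 0, 0, 0, 0]
}}

```text
clock: 25.75
position: [0.5281, -0.0611, 0.105]
ee_rot: [-0.135, 0.942, 0.044, 0.304]
ft_force: [-2.5, 0.2, 1.4]
grip_width: 0.271
```

```bash
python3 st.py; python3 -c "
from h import *
o=monitor.get_obs();print(o['ft_force'],go([.528,-.0613,.105]))"
```

```text
25.75 [ 0.528 -0.061  0.105] q [-1.11 -0.4   1.24  2.37  0.28  0.35  1.84] z [ 0.561  0.166 -0.811] tilt 35.8 az 16.0 y [-0.281  0.96   0.002]
[-2.45189462  0.21988558  1.44405489] (array([ 0.2, -0.1, -0.1]), None)
```

It touched down: the force went from −2.3 to +1.4 N. Releasing, then backing out along the tool axis.

{"op": "send_rows", "data": {
  "offset": [
    [0, 0, 0],
    [0, 0, 0],
    [0, 0, 0],
    [0, 0, 0],
    [0, 0, 0]
  ],
  "roll": [0, 0, 0, 0, 0],
  "jaw": 0.45
}}

```text
clock: 26.17
position: [0.5279, -0.0612, 0.1048]
ee_rot: [-0.135, 0.942, 0.044, 0.304]
ft_force: [0.1, 0.4, 0.3]
grip_width: 0.449
```

{"op": "send_rows", "data": {
  "offset": [
    [0, 0, 0],
    [0, 0, 0],
    [0, 0, 0],
    [0, 0, 0],
    [0, 0, 0]
  ],
  "roll": [0, 0, 0, 0, 0],
  "jaw": 0.9
}}

```text
clock: 26.58
position: [0.5278, -0.0612, 0.1047]
ee_rot: [-0.135, 0.942, 0.044, 0.304]
ft_force: [0.3, -0.5, -1.0]
grip_width: 0.897
```

```bash
python3 st.py; python3 - <<'E'
from h import *
o=monitor.get_obs();print(o['ft_force'])
w,d,p=shot('wrist');cv2.imwrite('pics/w10.png',cv2.resize(w,(400,300)))
E
```

```text
26.58 [ 0.528 -0.061  0.105] q [-1.11 -0.4   1.24  2.37  0.28  0.35  1.84] z [ 0.56   0.165 -0.812] tilt 35.8 az 16.0 y [-0.281  0.96   0.001]
[ 0.29651111 -0.50450865 -1.01082612]
```

View pics/w10.png

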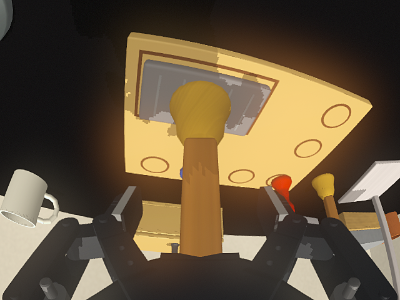

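The bell stands free between the open fingers. Retreating.

{"op": "send_rows", "data": {
  "offset": [
    [0, 0, -8],
    [0, 0, -18],
    [0, 0, -28],
    [0, 0, -38],
    [0, 0, -50]
  ],
  "roll": [0, 0, 0, 0, 0]
}}

```text
clock: 27.05
position: [0.4994, -0.0694, 0.1455]
ee_rot: [-0.135, 0.942, 0.044, 0.304]
ft_force: [-0.4, 0.1, 0.3]
grip_width: 0.9
```

```bash
python3 st.py
```

```text
27.05 [ 0.499 -0.069  0.145] q [-0.83 -0.47  0.95  2.38  0.25  0.48  1.85] z [ 0.56   0.165 -0.812] tilt 35.7 az 16.0 y [-0.281  0.96   0.001]
```

{"op": "send_rows", "data": {
  "offset": [
    [0, 0, -20],
    [0, 0, -45],
    [0, 0, -70],
    [0, 0, -95],
    [0, 0, -120]
  ],
  "roll": [0, 0, 0, 0, 0]
}}

```text
clock: 27.47
position: [0.4465, -0.088, 0.2228]
ee_rot: [-0.133, 0.942, 0.043, 0.304]
ft_force: [-0.1, -1.2, 0.8]
grip_width: 0.897
```

{"op": "send_rows", "data": {
  "offset": [
    [0, 0, 0],
    [0, 0, 0],
    [0, 0, 0],
    [0, 0, 0],
    [0, 0, 0]
  ],
  "roll": [0, 0, 0, 0, 0]
}}

```text
clock: 27.88
position: [0.4471, -0.0868, 0.2212]
ee_rot: [-0.134, 0.942, 0.044, 0.303]
ft_force: [0.6, -0.4, 0.4]
grip_width: 0.903
```

```bash
python3 st.py; python3 - <<'E'
from h import *
w,d,p=shot('wrist');t,_,_=shot('top');cv2.imwrite('pics/f.png',np.hstack([t[180:320,240:520].repeat(2,0).repeat(2,1)[:, :400],cv2.resize(w,(373,280))]))
P=[]
for v in range(0,400,2):
    for u in range(150,500,2):
        if d[v,u]>0:
            o,r=ray(p,u,v,True);x=o+r*d[v,u]/(np.array(p['R'])[2]@r)
            if np.hypot(x[0]-.5214,x[1]+.0614)<.05 and .027<x[2]<.23:P.append(x)
P=np.array(P)
for a in(.028,.04,.05,.08,.12,.16):
    Q=P[(P[:,2]>a)&(P[:,2]<a+.01)]
    if len(Q)<15:continue
    A=np.c_[2*Q[:,:2],np.ones(len(Q))];s=np.linalg.lstsq(A,(Q[:,:2]**2).sum(1),rcond=None)[0]
    print(a,len(Q),s[:2].round(4),np.sqrt(s[2]+s[0]**2+s[1]**2).round(4),Q[:,:2].mean(0).round(4))
print('top of bell',P[:,2].max())
E
```

```text
27.88 [ 0.447 -0.087  0.221] q [-0.2  -0.5   0.43  2.34 -0.15  0.71  2.18] z [ 0.56   0.164 -0.812] tilt 35.7 az 16.0 y [-0.279  0.96   0.001]
0.028 174 [ 0.5219 -0.0617] 0.0247 [ 0.5055 -0.0666]
0.04 115 [ 0.5215 -0.0617] 0.0201 [ 0.5071 -0.0657]
0.05 124 [ 0.5212 -0.062 ] 0.0177 [ 0.5094 -0.0645]
0.08 65 [ 0.5286 -0.0597] 0.0183 [ 0.5127 -0.0651]
0.12 84 [ 0.5297 -0.0596] 0.019 [ 0.5125 -0.0644]
0.16 115 [ 0.5269 -0.0604] 0.0163 [ 0.5126 -0.0645]
top of bell 0.21940043245813362
```

View pics/f.png

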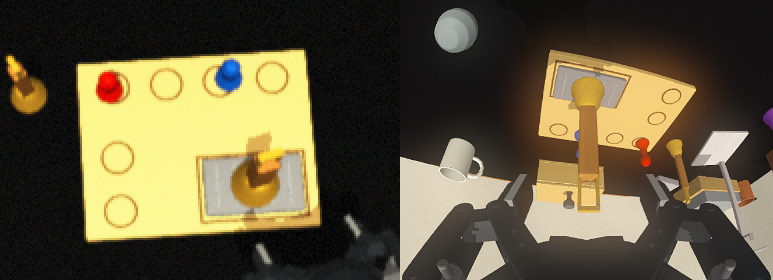

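The bell stands upright on the coaster, its centre within 1 mm of the coaster's and its top at 0.219 m as expected. The gripper is clear.

```bash
python3 -c "
from h import *
print(manip.hand_in())"
```

```text
the job is handed in; nothing more can be done
None
```

The job is done and handed in at about 28 s of the 64 s allowed; no verdict is reported back.

**What I did**
- I laid the coaster inside the outline and let go of it.
- The moves have no tilt command, so I built up the roughly 37° gripper tilt by reaching past the arm's joint limits.
- I then lifted the bell about 21 mm, drew it forward off the hook, carried it upright, and set it down on the coaster.

**Last checks**
- **Coaster:** it measured (521.4, −61.4) mm at 2.2°, against the outline's centre at (520.4, −59.5) mm and 2.3°. That leaves it about 2 mm off centre and inside the lines. The final view shows it still there.
- **Bell:** its skirt centre was at (521.7, −61.8) mm and its top at 219 mm, which is what a bell standing on the coaster should give. Circle fits on the wooden handle read 5–8 mm further out. I put that down to its rectangular section, because the handle's front face stays at the same place all the way up.
- **Bystanders:** the pawns and paperweight look untouched in the final views; I did not measure them again.
- **Contact:** the gripper was clear of everything, with only sensor noise on the force reading.

**What went wrong:** the first coaster grasp was too high. The fingers slid over its top with about 20 N of force before I reopened and gripped lower. The coaster did not visibly move.

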